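Turn the glaze sample leaf

ROBOT

A 7-joint arm with a two-finger parallel gripper is mounted at the origin on the work surface. World frame = base frame: x ahead of the robot, y to its left, z up, the work surface at z = 0. Lengths are in mm, angles in rad, forces in N, time in s.
With the tool pointing down it reaches from about 425 to 1025 mm from the base axis. Payload 3.6 kg.
Tool frame: the origin (TCP) lies at the very end of the fingers, on their centre line; the grasp point (between the pads) lies robot.grip_point_offset behind it (robot.grip_point_offset is the distance from the TCP to the grasp point, in mm); z points along the fingers, y is the direction in which the jaws open and shut (so a half turn about z gives the same grasp; the last joint's range is limited). The gripper opens to 85 mm and grips with 20 to 120 N. Pads are 22 mm wide; open, the fingers measure 114 mm over their backs; the gripper's body (76 mm by 85 mm) begins 54 mm behind the grasp point. The pads swing forward as they close: fully open they stand 13 mm farther back than shut.
Start: joints at [1.188, 0.591, 0.048, 1.609, -0.033, 0.943, -0.034], TCP at [206.483, -694.978, 231.302] pointing down, gripper open.
Joint ranges: [-2.69, 2.69], [-0.47, 2.24], [-1.27, 1.36], [0.19, 2.51], [-1.53, 4.68], [0.08, 2.07], [-3.09, 3.09]. Speed limits (rad/s): [2.57, 2.57, 3.14, 3.14, 3.14, 3.14, 3.14].

INTERFACE

Orientations are given as a unit quaternion [x, y, z, w].
In Python, from bench import robot gives the robot as it stands.
- The arm moves only by the tool drive_tool, never from a script. Its argument "motion" is one flat list of numbers, 5 for each row, row after row: the shift along the tool's x, y, z in mm, then the turn about the tool's z in degrees, then the finger opening in mm, from 0 to 85.4. A call has 1 to 5 rows; each row is the pose to reach, as a shift and turn from the pose commanded when the call began, along the tool's axes at that moment; what a row does not reach only later rows make up. A row lasts 1/8 s, in which the tool goes at most 62.5 mm and 10.7 degrees, less where a joint would pass 70% of its speed; a pose out of reach is approached as far as the arm can. A call with a gripper value outside its range is refused whole. The fingers move at their own pace and stop on an object; "grip_force" is the grip in N (left out, the last holds). Time passes only in rows, so rows that repeat a pose let the fingers close. It gives the time, the measured TCP pose, the force and the opening at its end, in the units of the state.
- robot.sense(): the state, without advancing time (a new reading comes with each control period).
- robot.grab_frame(name): name is "scene" or "top" or "wrist"; returns a dict with "image" (384x512x3 uint8, red, green, blue), "fovy" (degrees; the focal length in pixels is half the picture's height over the tangent of half this angle, whatever the lens; pixels are square), "cx", "cy" (the principal point, pixels), "cam_to_world" (4x4, takes a point from camera to world coordinates). Camera axes: x right, y up, looking along -z (the intrinsics and any distortion apply to the point x, -y, -z); pixel columns grow to the right and rows downward; lengths in mm; the calibration is good to about 2 mm. The wrist camera is an equidistant fisheye: a pixel r from the principal point sees the ray r / f radians off the axis. A picture is of the moment at which its call begins. There is no depth.
- robot.finish_job(): hands the job in, once; it reports no verdict.
The state is a dict: "clock": time; "joints": joint angles; "qd": joint speeds; "effort": joint torques, N m; "ee_pos": TCP position; "tool_rot": TCP orientation; "ft_force": force on the tool from outside, world axes, zero at the start; "moment": the same for the moment, N m; "opening": opening from 0.0 (shut) to 1.0 (fully open).
Only numpy, scipy, OpenCV 4.12 (cv2) and the standard library are available. Lean on these libraries where they do the work, as an engineer would, in place of code of your own. Each camera call takes 0.05 s, during which the arm holds its last target.

TASK

On the pottery stall's table, turn the hinged glaze sample leaf over its spine to the other half of its stand, so that the blue glazes show and the leaf lies fully flat there, then take the hand away. Push it gently round with the fingertips or the outside of the fingers, without gripping it or letting it slam, and leave the cups, mug and jar standing where they are.

Things in the scene. Friction and masses are not known exactly. Their poses are not given: they have to be found in the camera images.
- stand: Glaze sample stand, fixed: a dark wooden block 170 (x) x 170 (y) x 50 high, origin at the centre of its underside, on the table. The leaf's spine (hinge axis) runs along its x axis 57 mm above the table, over the middle; steel brackets 8 x 24 hold its ends at x = +-73, tops at 70 mm. The leaf starts over the +y half and must end over the -y half.
- leaf (a joint): Leaf angle about the spine, rad: 0 = flat on the stand's +y half (brown up), pi/2 = upright, pi = flat on the -y half (blue up); stops at 0 and pi; starts at 0 to 0.3. Leaf: light wood board 130 along the spine, 8 thick, from 6 to 125 mm out from the spine axis, centred on that axis. Stiff hinge: it stays at any angle; 2 to 4 N at the free edge moves it.
- leaf_edge (a point): Middle of the leaf's free edge, at half thickness, 125 mm from the spine axis. The leaf overhangs the block by 40 mm (the block ends 85 mm from the spine): lying flat, its bare edge has 53 mm of free height under it, down to the table. Axes turn with the leaf: x along the spine, y outward from the spine, z out of the brown face.
- clay_mug: Bystander: loose clay-coloured mug, 80 across, 90 high, handle to its +y. Origin at the centre of its underside.
- cream_cup: Bystander: loose cream cup, 76 across the rim, 80 high. Origin at the centre of its underside.
- dark_jar: Bystander: loose dark jar with a wooden lid, 72 across, 85 high. Origin at the centre of its underside.
- teal_cup: Bystander: loose small teal cup, 60 across the rim, 55 high, beyond the -y side of the stand. Origin at the centre of its underside.
- brown_face (a point): Middle of the outer surface of the sheet of six brown glaze tiles, 120 along the spine x 96 x 3 thick, fixed on the leaf's one side, up at the start; it covers the leaf from 18 to 114 mm out from the spine. 66 mm from the spine, 7 mm off the leaf's middle plane. Axes as leaf_edge.
- blue_face (a point): The same for the sheet of six blue-green glaze tiles on the leaf's other side, down at the start, up when the job is done. With both sheets the leaf is 14 thick.

How it is judged (in metres and radians):
On the way:
1. the leaf is pushed up past upright (value of joint leaf above 1.65 rad).
At the end, for the whole second after the job is handed in: The leaf lies flat and still on the other half of the stand, blue glazes up (joint above 3.07 rad, within about 4 degrees of flat); the cups, mug and jar stand upright and at rest within 30 mm of where they were (value of joint leaf above 3.07 rad and velocity of joint leaf between -0.05 and 0.05 rad/s and distance of each of clay_mug, cream_cup, dark_jar, teal_cup from where it was at the start of the episode below 0.03 m and angle between each of clay_mug, cream_cup, dark_jar, teal_cup's own z axis and vertical below 0.15 rad and linear speed of each of clay_mug, cream_cup, dark_jar, teal_cup below 0.02 m/s); the robot touches nothing.
It fails at once if the leaf is gripped: the fingers press on both of its faces at once (contact force between the fingers and leaf_c1 above 0.5 N and contact force between the fingers and leaf_c2 above 0.5 N).
It fails at once if the leaf is flung or slammed (faster than 4 rad/s) (velocity of joint leaf above 4 rad/s or velocity of joint leaf below -4 rad/s).
It fails at once if the leaf is pushed roughly (over 45 N) (contact force between anything else and leaf above 45 N).
It fails at once if the mug, a cup or the jar is pushed more than 30 mm, lifted or tipped (distance of any of clay_mug, cream_cup, dark_jar, teal_cup from where it was at the start of the episode above 0.03 m or height (world z) of any of clay_mug, cream_cup, dark_jar, teal_cup above 0.015 m or angle between any of clay_mug, cream_cup, dark_jar, teal_cup's own z axis and vertical above 0.5 rad).
It also fails if it takes over 48 s, if anything falls off the work surface, if the arm or the gripper's body presses on something with over 40 N, if the wrist force passes 120 N, or if a joint passes its speed limit or range.

## Working session

There is one attempt and no reset: what is moved stays moved. The work goes in short steps, Python scripts to look and compute and a tool call to move; the robot and the scene stay as the last step left them, time stands still between calls to the robot, and variables do not carry over. Pictures are saved under pics/ and viewed, and the job is handed in when it is done.

Besides the shell and the picture viewer there is one more tool, called after ">>>" as name(argument=value, ...) on one line, values as JSON. drive_tool: Moves the arm, as the interface text tells. Its arguments: {"type":"object","properties":{"motion":{"type":"array","items":{"type":"number"}},"grip_force":{"type":"number"}},"required":["motion"]}

```bash
mkdir -p pics; ls; cat > h.py <<'E'
import numpy as np, cv2
from bench import robot
E
python3 - <<'E'
from h import *
import pickle
s=robot.sense(); print(s); print(robot.grip_point_offset)
for n in ["scene","top","wrist"]:
    f=robot.grab_frame(n); pickle.dump(f,open(f"{n}0.pkl","wb"))
    cv2.imwrite(f"pics/{n}0.png",cv2.resize(f["image"][:,:,::-1],None,fx=1.5,fy=1.5))
    print(n,f["fovy"],f["cx"],f["cy"],np.round(f["cam_to_world"],3).tolist())
E
```

```text
pics
{'clock': 0.0, 'joints': array([ 1.18849468,  0.59212254,  0.04830018,  1.60985292, -0.03331704,
        0.94271326, -0.03365768]), 'qd': array([ 0.00177069, -0.00040538,  0.00047148,  0.00150075,  0.00018205,
       -0.00036615,  0.00026013]), 'effort': array([-2.75335124e-04, -5.48696637e+01,  1.54655736e+00, -1.98127735e+01,
        9.39157588e-03,  8.82775057e-03, -6.75904687e-06]), 'ee_pos': array([ 206.25044894, -694.15945403,  230.12704314]), 'tool_rot': array([ 9.89583615e-01,  1.43954702e-01, -2.21742539e-04, -1.12382963e-03]), 'ft_force': array([ 0.25944282,  0.07149051, -0.11607844]), 'moment': array([-0.01954628,  0.01092723,  0.02223968]), 'opening': 1.0017338546829908}
18.700000000000003
scene 49.95817014777069 254.62208445865286 192.0870567498144 [[-0.578, -0.483, 0.658, 1140.995], [0.816, -0.347, 0.462, 419.076], [0.005, 0.804, 0.595, 566.083], [0.0, 0.0, 0.0, 1.0]]
top 47.85314602944315 260.50844492122786 200.04572683063904 [[-0.024, 0.982, -0.189, 371.456], [-1.0, -0.025, -0.003, 17.101], [-0.008, 0.189, 0.982, 1155.497], [0.0, 0.0, 0.0, 1.0]]
wrist 65.70646984690485 251.1781090442524 192.9109148632562 [[0.286, 0.905, 0.316, 287.371], [-0.958, 0.272, 0.091, -670.489], [-0.004, -0.328, 0.945, 373.426], [0.0, 0.0, 0.0, 1.0]]
```

View pics/scene0.png

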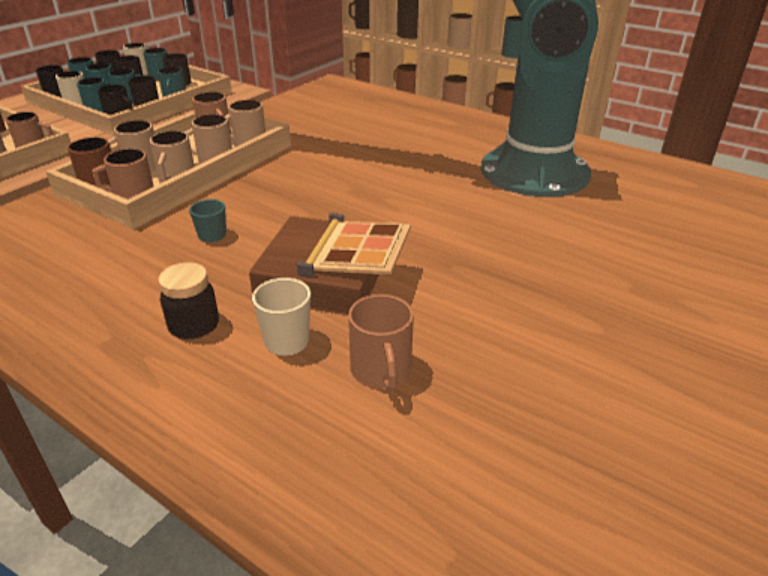

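View pics/top0.png

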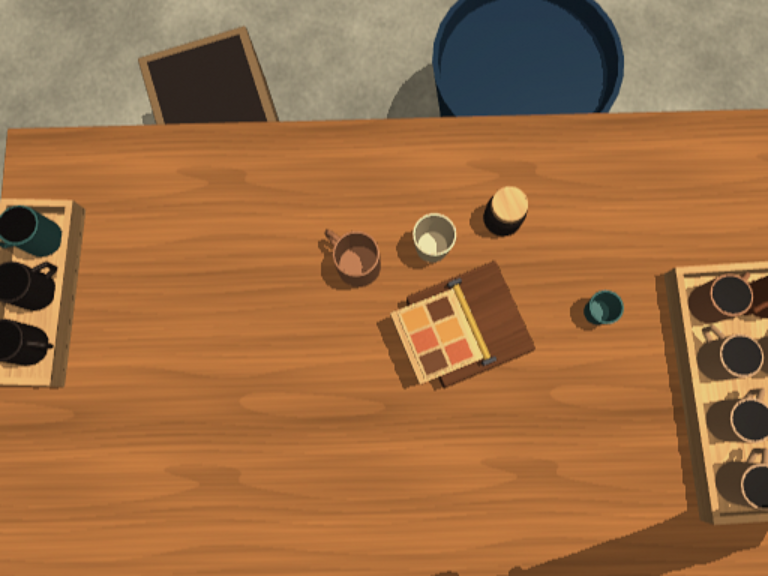

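View pics/wrist0.png

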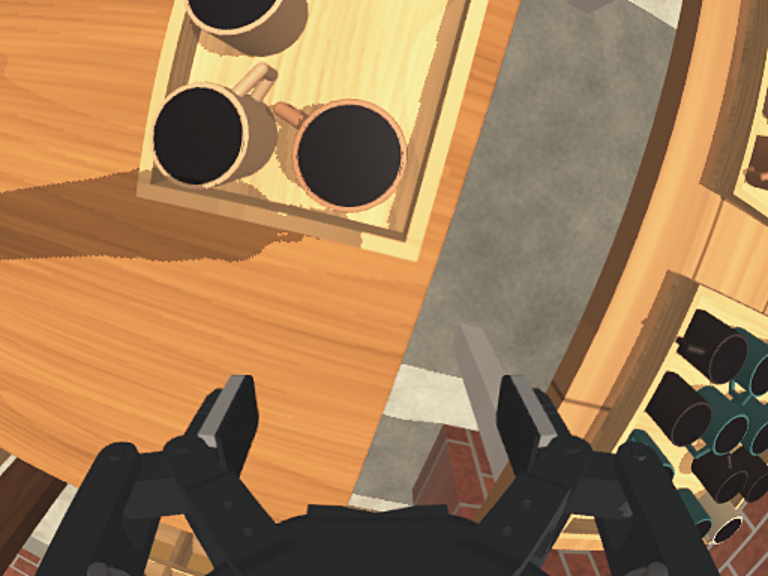

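The scene picture shows the leaf brown side up at about (360,247), raised a little, with the teal cup at (210,220) and the jar, cream cup and mug in front. In the top picture the stand is at about (470,325), with its +y half to the left. Next I'll enlarge the crops.

```bash
python3 - <<'E'
import pickle,cv2
f=pickle.load(open("top0.pkl","rb"))["image"][:,:,::-1]
c=f[115:275,205:425]; cv2.imwrite("pics/topc.png",cv2.resize(c,None,fx=3.6,fy=3.6,interpolation=cv2.INTER_CUBIC))
f=pickle.load(open("scene0.pkl","rb"))["image"][:,:,::-1]
c=f[125:285,100:300]; cv2.imwrite("pics/scenec.png",cv2.resize(c,None,fx=3.6,fy=3.6,interpolation=cv2.INTER_CUBIC))
E
```

```text
(no output)
```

View pics/topc.png

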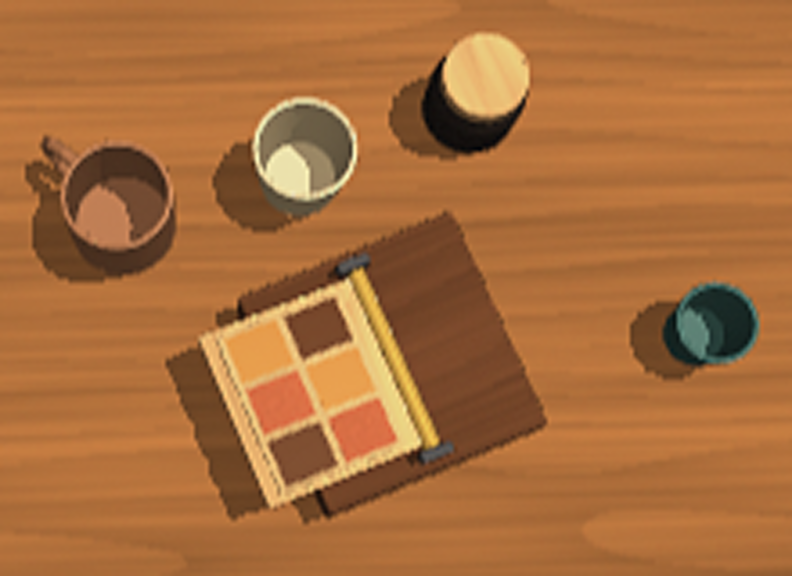

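View pics/scenec.png

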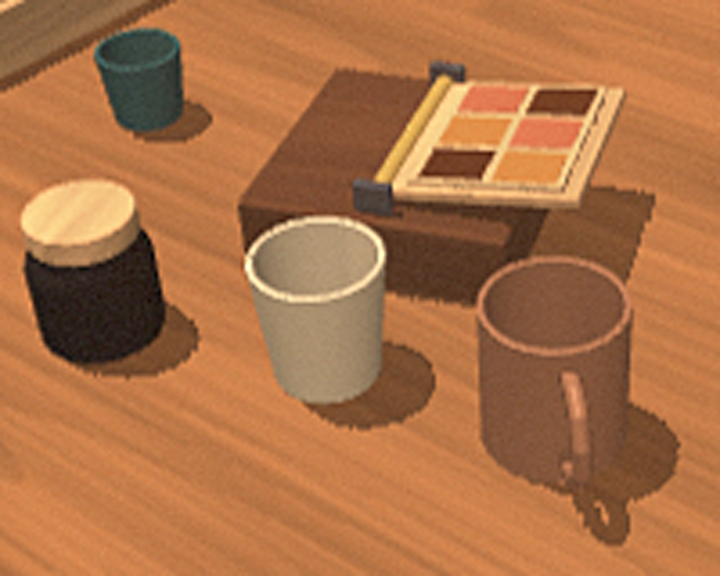

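```bash
cat >> h.py <<'E'
import pickle
def project(f,P):
    P=np.atleast_2d(P).astype(float); M=np.linalg.inv(f["cam_to_world"])
    c=P@M[:3,:3].T+M[:3,3]; F=192/np.tan(np.radians(f["fovy"]/2))
    return np.c_[f["cx"]+F*c[:,0]/-c[:,2], f["cy"]-F*c[:,1]/-c[:,2]]
def unproj(f,uv,z):
    F=192/np.tan(np.radians(f["fovy"]/2)); M=np.array(f["cam_to_world"])
    d=M[:3,:3]@np.array([(uv[0]-f["cx"])/F,-(uv[1]-f["cy"])/F,-1]); o=M[:3,3]
    return o+d*(z-o[2])/d[2]
def stand2w(p,P):
    x,y,t=p[:3]; c,s=np.cos(t),np.sin(t); P=np.atleast_2d(P)
    return np.c_[x+c*P[:,0]-s*P[:,1], y+s*P[:,0]+c*P[:,1], P[:,2]]
def leafpt(a,x,r,h): # r out, h off brown face
    return [x, r*np.cos(a)-h*np.sin(a), 57+r*np.sin(a)+h*np.cos(a)]
E
python3 - <<'E'
from h import *
from scipy.optimize import least_squares
T=pickle.load(open("top0.pkl","rb"));S=pickle.load(open("scene0.pkl","rb"))
tc=lambda u,v:(205+u/3.6-.36,115+v/3.6-.36); sc=lambda u,v:(100+u/3.6-.36,125+v/3.6-.36)
def mdl(p):
    a=p[3]
    t=[[85,-85,50],[-85,-85,50],leafpt(a,65,125,4),leafpt(a,-65,125,4),leafpt(a,65,125,-4),leafpt(a,-65,125,-4),[73,0,70],[-73,0,70]]
    s=[[85,-85,50],leafpt(a,65,125,4),leafpt(a,-65,125,4)]
    return np.r_[project(T,stand2w(p,t)),project(S,stand2w(p,s))]
ob=np.array([tc(449,212),tc(546,422),tc(214,334),tc(283,503),tc(201,338),tc(272,508),tc(353,263),tc(436,452),sc(240,205),sc(581,197),sc(625,88)])
for t0 in (0.4,-0.4,2.7):
    r=least_squares(lambda p:(mdl(p)-ob).ravel(),[650,0,t0,.15],x_scale=[10,10,.1,.1],loss="soft_l1"); print(r.x,r.cost); 
    if r.cost<100: print(np.round(mdl(r.x)-ob,1).tolist())
for n,uv,z in [("mug",tc(118,197),90),("cream",tc(305,148),80),("jar",tc(487,76),85),("teal",tc(717,322),55)]:
    print(n,unproj(T,uv,z))
for n,uv,z in [("mug",sc(555,305),90),("cream",sc(315,259),80),("jar",sc(79,214),85),("teal",sc(139,55),55)]:
    print(n,unproj(S,uv,z))
E
```

```text
[ 5.42570596e+02 -1.15049062e+02  3.73123882e-01  1.33066960e-01] 10.903945050799749
[[0.4, -0.9], [1.0, 0.2], [-4.6, 0.6], [-3.4, 1.4], [-1.3, 0.2], [-0.9, 0.4], [-0.0, -0.3], [0.4, -0.4], [-1.6, -0.4], [-0.9, -0.1], [-0.3, -0.7]]
[ 5.42570596e+02 -1.15049062e+02  3.73123883e-01  1.33066953e-01] 10.90394505080009
[[0.4, -0.9], [1.0, 0.2], [-4.6, 0.6], [-3.4, 1.4], [-1.3, 0.2], [-0.9, 0.4], [-0.0, -0.3], [0.4, -0.4], [-1.6, -0.4], [-0.9, -0.1], [-0.3, -0.7]]
[ 5.42570596e+02 -1.15049063e+02 -5.91006142e+00  1.33066908e-01] 10.903945050806438
[[0.4, -0.9], [1.0, 0.2], [-4.6, 0.6], [-3.4, 1.4], [-1.3, 0.2], [-0.9, 0.4], [-0.0, -0.3], [0.4, -0.4], [-1.6, -0.4], [-0.9, -0.1], [-0.3, -0.7]]
mug [657.21958124  77.34912298  90.        ]
cream [692.71517588 -56.62540948  80.        ]
jar [ 741.58703374 -189.02242646   85.        ]
teal [ 563.16600858 -348.48918794   55.        ]
mug [659.42425735  79.3380206   90.        ]
cream [692.80363307 -56.35146778  80.        ]
jar [ 743.37051943 -186.6727373    85.        ]
teal [ 567.29994457 -341.01804197   55.        ]
```

```bash
python3 - <<'E'
from h import *
from scipy.optimize import least_squares
T=pickle.load(open("top0.pkl","rb"));S=pickle.load(open("scene0.pkl","rb"))
tc=lambda u,v:(205+u/3.6-.36,115+v/3.6-.36); sc=lambda u,v:(100+u/3.6-.36,125+v/3.6-.36)
def mdl(p):
    a=p[3]
    t=[[85,-85,50],[-85,-85,50],leafpt(a,65,125,4),leafpt(a,-65,125,4),[73,0,70],[-73,0,70]]
    s=[[85,-85,50],leafpt(a,65,125,4),leafpt(a,-65,125,4),[73,0,70],[-73,0,70]]
    return np.r_[project(T,stand2w(p,t)),project(S,stand2w(p,s))]
ob=np.array([tc(449,212),tc(546,422),tc(201,338),tc(272,508),tc(353,263),tc(436,452),sc(240,205),sc(581,197),sc(625,88),sc(372,190),sc(447,70)])
r=least_squares(lambda p:(mdl(p)-ob).ravel(),[540,-115,.37,.13],x_scale=[10,10,.1,.1],loss="soft_l1"); print(r.x,r.cost)
print(np.round(mdl(r.x)-ob,1).tolist())
np.save("p.npy",r.x)
p=r.x; a=p[3]
print("edge world",stand2w(p,[leafpt(a,0,125,0),leafpt(a,0,114,-7),leafpt(a,65,125,0),leafpt(a,-65,125,0)]))
inv=lambda w:[(w[0]-p[0])*np.cos(p[2])+(w[1]-p[1])*np.sin(p[2]),-(w[0]-p[0])*np.sin(p[2])+(w[1]-p[1])*np.cos(p[2])]
for n,w in dict(mug=(658,78),cream=(693,-56),jar=(742,-188),teal=(565,-345)).items(): print(n,inv(w))
from scipy.spatial.transform import Rotation as R
s=robot.sense(); m=R.from_quat(s["tool_rot"]).as_matrix(); print(m, np.degrees(p[2])); print("tcp in stand",inv(s["ee_pos"]))
E
```

```text
[ 5.42170982e+02 -1.14109432e+02  3.75809983e-01  1.27381674e-01] 3.4877331629698833
[[-0.0, -0.7], [0.7, 0.2], [-1.4, -0.1], [-0.7, 0.3], [-0.4, -0.1], [0.1, -0.3], [-1.1, -0.2], [-0.3, 0.2], [0.2, -0.5], [0.4, -1.3], [-0.1, -1.1]]
edge world [[496.66442822   1.2248176   72.87968361]
 [500.34262247  -8.09739516  64.53898602]
 [557.12811995  25.0815144   72.87968361]
 [436.20073649 -22.63187919  72.87968361]]
mug [np.float64(178.2545619338197), np.float64(136.18996513996788)]
cream [np.float64(161.63043639715949), np.float64(-1.3041745538436587)]
jar [np.float64(158.76331205830016), np.float64(-142.07625842712275)]
teal [np.float64(-63.507069997690884), np.float64(-223.15570872547997)]
[[ 9.58559767e-01  2.84890877e-01 -6.01348862e-04]
 [ 2.84891494e-01 -9.58558321e-01  1.66798005e-03]
 [-1.01235655e-04 -1.77017774e-03 -9.99998428e-01]] 21.53232594527174
tcp in stand [np.float64(-525.3726600817973), np.float64(-416.4830138016522)]
```

```bash
cat >> h.py <<'E'
from scipy.spatial.transform import Rotation as R
p=np.load("p.npy")
def inv(w):
    c,s=np.cos(p[2]),np.sin(p[2]);dx,dy=w[0]-p[0],w[1]-p[1]; return np.array([c*dx+s*dy,-s*dx+c*dy])
def st():
    s=robot.sense(); m=R.from_quat(s["tool_rot"]).as_matrix()
    c,sn=np.cos(p[2]),np.sin(p[2]); f=s["ft_force"]
    fs=[c*f[0]+sn*f[1],-sn*f[0]+c*f[1],f[2]]
    yaw=np.degrees(np.arctan2(m[1,0],m[0,0]))
    print("t %.2f stand xy"%s["clock"],np.round(inv(s["ee_pos"]),1),"z %.1f yaw %.1f"%(s["ee_pos"][2],yaw),"F_stand",np.round(fs,1),"tilt",np.round(m[:2,2],3),"open %.2f"%s["opening"])
    return s,m
def plan(sx,sy,z):
    s,m=st(); w=stand2w(p,[[sx,sy,z]])[0]
    yaw=np.degrees(np.arctan2(m[1,0],m[0,0])); 
    print("shift",np.round(m.T@(w-s["ee_pos"]),1),"turn to -y:",round(((yaw-(np.degrees(p[2])-90))+180)%360-180,1), "world",w)
def snap(n,name,crop=None,k=2):
    f=robot.grab_frame(n); im=f["image"][:,:,::-1]
    if crop: im=im[crop[1]:crop[3],crop[0]:crop[2]]
    cv2.imwrite("pics/"+name,cv2.resize(im,None,fx=k,fy=k,interpolation=cv2.INTER_CUBIC))
E
python3 -c "
from h import *
plan(0,170,200)"
```

```text
t 0.15 stand xy [-525.4 -416.5] z 230.4 yaw 16.6 F_stand [ 0.2 -0.5 -0.1] tilt [-0.001  0.002] open 1.00
shift [ 472.5 -629.8   31.5] turn to -y: 85.0 world [479.77654411  44.02637675 200.        ]
```

>>> drive_tool(motion=[36, -48, 0, 0, 0, 72, -96, 0, 0, 0, 108, -144, 0, 0, 0, 144, -192, 0, 0, 0, 180, -240, 0, 0, 0], grip_force=20)

```text
clock: 0.78
ee_pos: [311.2, -411.7, 231.2]
tool_rot: [0.99, 0.144, 0.0, -0.0]
ft_force: [1.0, 0.2, 0.5]
opening: -0.002
```

>>> drive_tool(motion=[36, -48, 0, 0, 0, 72, -96, 0, 0, 0, 108, -144, 0, 0, 0, 144, -192, 0, 0, 0, 180, -240, 0, 0, 0])

```text
clock: 1.4
ee_pos: [415.3, -130.5, 231.5]
tool_rot: [0.99, 0.144, 0.0, 0.0]
ft_force: [0.9, 0.0, 0.5]
opening: -0.001
```

>>> drive_tool(motion=[36, -48, 0, 10, 0, 72, -96, 0, 20, 0, 108, -144, 0, 30, 0, 112, -150, 0, 40, 0, 112, -150, 0, 50, 0])

```text
clock: 2.02
ee_pos: [480.2, 46.3, 231.2]
tool_rot: [0.959, -0.284, 0.0, -0.001]
ft_force: [-0.7, -0.5, -0.3]
opening: -0.001
```

```bash
python3 -c "
from h import *
plan(0,160,100)"
```

```text
t 2.02 stand xy [  1.2 172. ] z 231.2 yaw -33.0 F_stand [-0.9 -0.2 -0.3] tilt [0.001 0.001] open -0.00
shift [  9.    8.1 131.2] turn to -y: 35.5 world [483.44680515  34.72427033 100.        ]
```

>>> drive_tool(motion=[0, 0, 40, 10, 0, 0, 0, 80, 20, 0, 0, 0, 120, 30, 0, 0, 0, 160, 35.5, 0, 0, 0, 188, 35.5, 0])

```text
clock: 2.65
ee_pos: [479.0, 43.4, 41.6]
tool_rot: [0.827, -0.562, -0.0, 0.001]
ft_force: [-0.8, 0.2, -0.6]
opening: 0.004
```

```bash
python3 -c "
from h import *
plan(0,142,42)
snap('scene','s1.png',(100,80,300,280),3)
snap('wrist','w1.png',None,1.5)"
```

```text
t 2.65 stand xy [ -0.9 169.7] z 41.6 yaw -68.5 F_stand [-0.7  0.5 -0.6] tilt [-0.001 -0.001] open 0.00
shift [27.7 -0.9 -0.4] turn to -y: 0.0 world [490.05327503  17.98047877  42.        ]
```

View pics/s1.png

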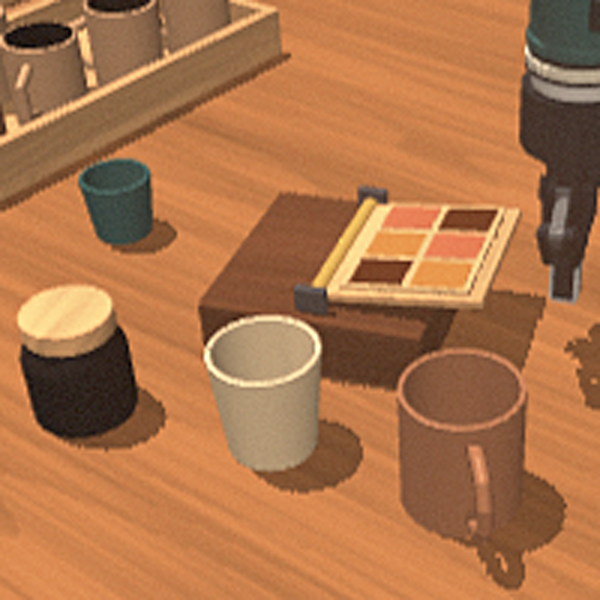

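View pics/w1.png

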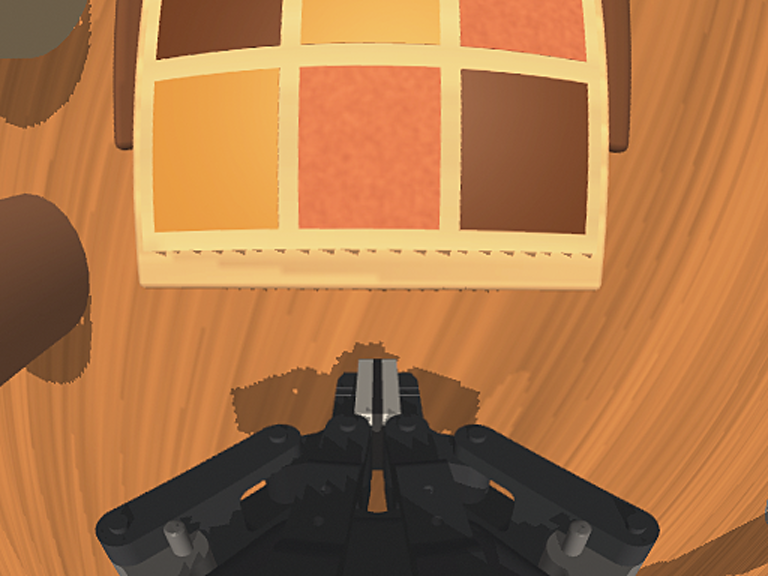

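The scene crop shows the shut fingers beside the leaf's free edge, clear of it. The wrist view shows the edge parallel to the tool and centred on the fingers at about (375,288). Next I'll raise the tips slightly and close in.

>>> drive_tool(motion=[15, 0, -8, 0, 0, 25, 0, -8, 0, 0, 27, 0, -8, 0, 0, 27, 0, -8, 0, 0])

```text
clock: 3.25
ee_pos: [489.8, 17.9, 52.0]
tool_rot: [0.827, -0.563, 0.0, -0.0]
ft_force: [0.6, -0.3, 0.0]
opening: 0.003
```

>>> drive_tool(motion=[2, 0, 0, 0, 0, 4, 0, 0, 0, 0])

```text
clock: 3.5
ee_pos: [490.8, 14.8, 51.3]
tool_rot: [0.827, -0.562, -0.0, 0.0]
ft_force: [-0.3, 0.5, -0.3]
opening: 0.003
```

```bash
python3 -c "
from h import *
st()"
```

```text
t 3.50 stand xy [ -0.5 138.7] z 51.3 yaw -68.4 F_stand [-0.1  0.6 -0.3] tilt [-0.  0.] open 0.00
```

>>> drive_tool(motion=[1, 0, 0, 0, 0, 2, 0, 0, 0, 0])

```text
clock: 3.75
ee_pos: [491.6, 12.7, 51.2]
tool_rot: [0.827, -0.562, -0.0, 0.0]
ft_force: [-0.1, 0.7, -0.0]
opening: -0.001
```

>>> drive_tool(motion=[1, 0, 0, 0, 0, 1, 0, 0, 0, 0])

```text
clock: 4.0
ee_pos: [492.0, 11.7, 51.2]
tool_rot: [0.827, -0.562, -0.0, 0.0]
ft_force: [-0.7, -0.5, -0.5]
opening: 0.002
```

```bash
python3 -c "
from h import *
st()"
```

```text
t 4.00 stand xy [ -0.5 135.4] z 51.2 yaw -68.4 F_stand [-0.8 -0.2 -0.5] tilt [-0. -0.] open 0.00
```

>>> drive_tool(motion=[1, 0, 0, 0, 0, 1, 0, 0, 0, 0])

```text
clock: 4.25
ee_pos: [492.3, 10.8, 51.3]
tool_rot: [0.827, -0.562, -0.0, 0.0]
ft_force: [0.2, 0.1, -0.6]
opening: 0.001
```

>>> drive_tool(motion=[1, 0, 0, 0, 0, 1, 0, 0, 0, 0])

```text
clock: 4.5
ee_pos: [492.4, 10.5, 51.3]
tool_rot: [0.827, -0.562, -0.0, -0.0]
ft_force: [-0.2, 2.1, 0.4]
opening: 0.003
```

```bash
python3 -c "
from h import *
st()
snap('wrist','w2.png',None,1.5)"
```

```text
t 4.50 stand xy [ -0.5 134.2] z 51.3 yaw -68.4 F_stand [0.6 2.  0.4] tilt [-0.001  0.001] open 0.00
```

View pics/w2.png

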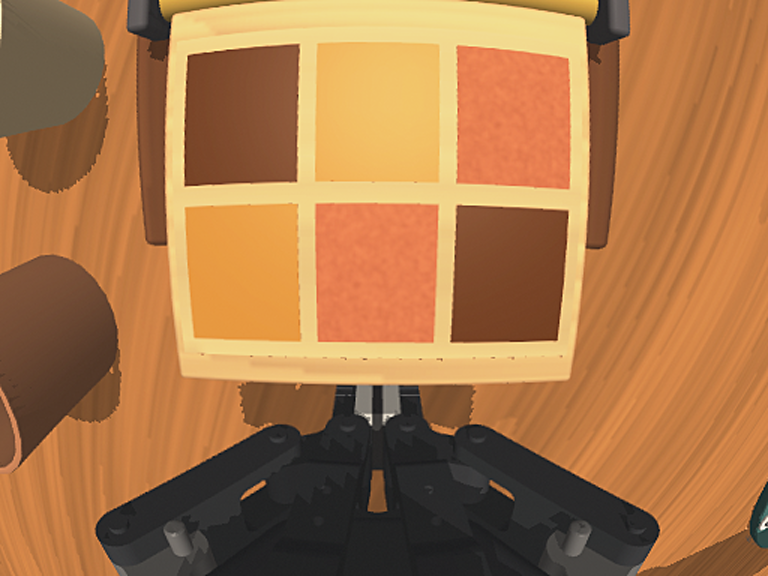

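The wrist view shows the fingertips touching the middle of the edge at about (375,385), with 2 N on them. I'll press a little harder and lift by friction.

>>> drive_tool(motion=[1, 0, 0, 0, 0, 2, 0, 0, 0, 0])

```text
clock: 4.8
ee_pos: [492.4, 10.3, 51.2]
tool_rot: [0.828, -0.561, -0.002, -0.0]
ft_force: [-2.2, 8.2, 1.8]
opening: 0.001
```

>>> drive_tool(motion=[0.5, 0, -1.5, 0, 0, 0.5, 0, -3, 0, 0])

```text
clock: 5.05
ee_pos: [492.5, 10.1, 53.9]
tool_rot: [0.828, -0.561, -0.002, -0.0]
ft_force: [-1.6, 6.7, -2.3]
opening: 0.002
```

```bash
python3 -c "
from h import *
st()
snap('wrist','w3.png',None,1.5)"
```

```text
t 5.05 stand xy [ -0.6 133.8] z 53.9 yaw -68.3 F_stand [ 0.9  6.8 -2.3] tilt [-0.003  0.002] open 0.00
```

>>> drive_tool(motion=[0.5, 0, -2, 0, 0, 1, 0, -4, 0, 0, 1.5, 0, -6, 0, 0])

```text
clock: 5.48
ee_pos: [492.8, 9.3, 59.9]
tool_rot: [0.828, -0.561, -0.002, -0.0]
ft_force: [-2.0, 7.9, -1.1]
opening: 0.001
```

```bash
python3 -c "
from h import *
st()
snap('scene','s2.png',(100,80,300,280),3)"
```

```text
t 5.47 stand xy [ -0.7 132.9] z 59.9 yaw -68.3 F_stand [ 1.1  8.1 -1.1] tilt [-0.003  0.003] open 0.00
```

View pics/s2.png

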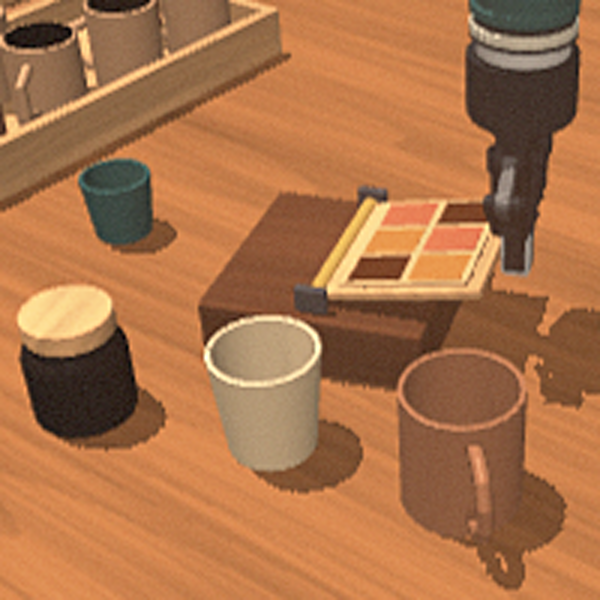

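The near edge corner has risen from about (483,305) to (475,297), so the friction lift works. I'll follow the arc.

>>> drive_tool(motion=[0.9, 0, -4, 0, 0, 1.9, 0, -8, 0, 0, 3.1, 0, -12, 0, 0, 4.4, 0, -16, 0, 0, 5.9, 0, -20, 0, 0])

```text
clock: 6.15
ee_pos: [494.5, 4.6, 80.0]
tool_rot: [0.828, -0.561, -0.003, -0.0]
ft_force: [-2.5, 9.6, -0.2]
opening: -0.003
```

```bash
python3 -c "
from h import *
st()
snap('scene','s3.png',(100,80,300,280),3)"
```

```text
t 6.15 stand xy [ -0.7 127.9] z 80.0 yaw -68.2 F_stand [ 1.2  9.8 -0.2] tilt [-0.004  0.004] open -0.00
```

View pics/s3.png

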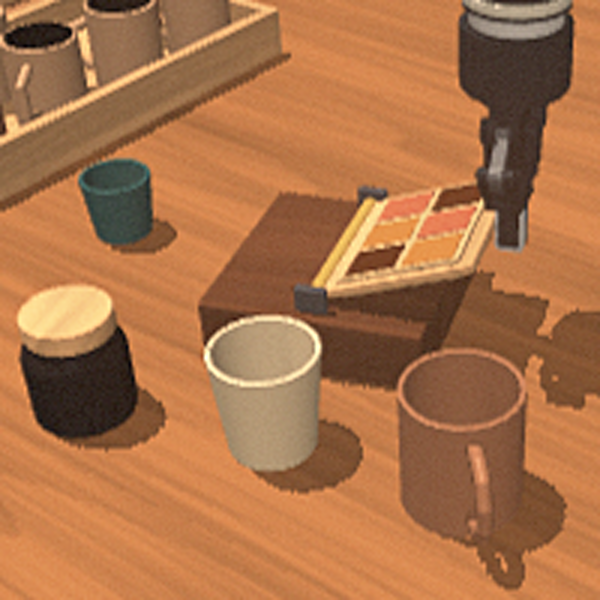

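The leaf's near corner has risen to about (470,270). I'll continue along the arc.

>>> drive_tool(motion=[2.9, 0, -6, 0, 0, 6.2, 0, -12, 0, 0, 9.9, 0, -18, 0, 0, 14, 0, -24, 0, 0, 18, 0, -29, 0, 0])

```text
clock: 6.82
ee_pos: [499.8, -9.1, 109.4]
tool_rot: [0.828, -0.56, -0.005, -0.001]
ft_force: [-4.8, 16.8, 8.1]
opening: -0.004
```

```bash
python3 -c "
from h import *
st()
snap('scene','s4.png',(100,80,300,280),3)"
```

```text
t 6.83 stand xy [ -0.9 113.3] z 109.4 yaw -68.1 F_stand [ 1.7 17.4  8.1] tilt [-0.007  0.007] open -0.00
```

View pics/s4.png

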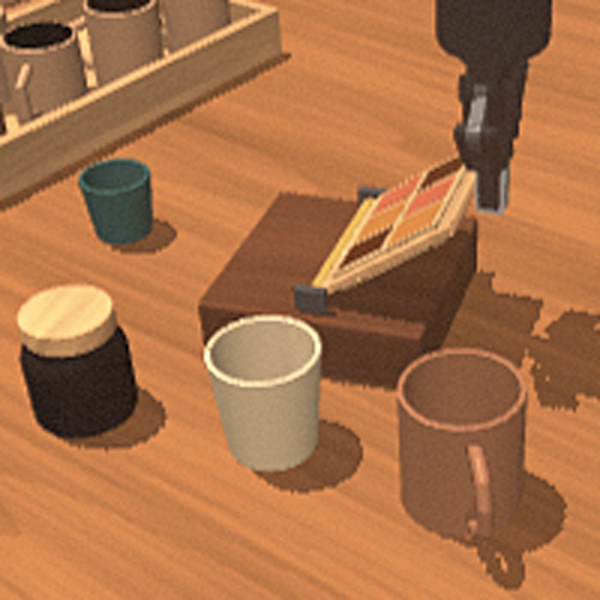

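>>> drive_tool(motion=[0, 0, -5, 0, 0, 0, 0, -9, 0, 0])

```text
clock: 7.12
ee_pos: [501.9, -14.2, 118.3]
tool_rot: [0.827, -0.562, -0.001, -0.0]
ft_force: [-0.4, 2.4, -1.6]
opening: -0.0
```

```bash
python3 -c "
from h import *
st()"
```

```text
t 7.12 stand xy [ -0.8 107.7] z 118.3 yaw -68.3 F_stand [ 0.6  2.4 -1.6] tilt [-0.002  0.002] open -0.00
```

>>> drive_tool(motion=[6.5, 0, -8, 0, 0, 13.5, 0, -16, 0, 0, 21, 0, -23, 0, 0, 29.5, 0, -29, 0, 0, 38, 0, -34, 0, 0])

```text
clock: 7.75
ee_pos: [516.9, -52.7, 152.5]
tool_rot: [0.827, -0.563, 0.0, 0.0]
ft_force: [-1.4, 0.9, -1.1]
opening: 0.001
```

```bash
python3 -c "
from h import *
st()
snap('scene','s5.png',(100,40,300,240),3)"
```

```text
t 7.75 stand xy [-1.  66.4] z 152.5 yaw -68.5 F_stand [-1.   1.3 -1.1] tilt [-0.    -0.001] open 0.00
```

View pics/s5.png

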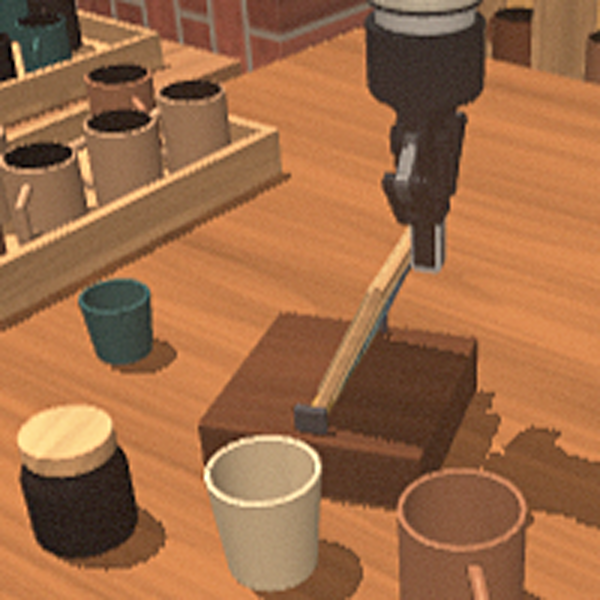

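The leaf is steep now, about 65°, with the tips against its blue side near (425,262). I'll push horizontally.

>>> drive_tool(motion=[10, 0, -2, 0, 0, 20, 0, -3, 0, 0, 30, 0, -3, 0, 0, 40, 0, -3, 0, 0, 50, 0, -3, 0, 0])

```text
clock: 8.43
ee_pos: [535.8, -98.9, 155.2]
tool_rot: [0.827, -0.562, 0.0, 0.0]
ft_force: [-0.6, 2.1, 2.6]
opening: 0.004
```

```bash
python3 -c "
from h import *
st()
snap('scene','s6.png',(100,40,300,240),3)"
```

```text
t 8.43 stand xy [-0.4 16.5] z 155.2 yaw -68.5 F_stand [0.2 2.1 2.6] tilt [ 0. -0.] open 0.00
```

View pics/s6.png

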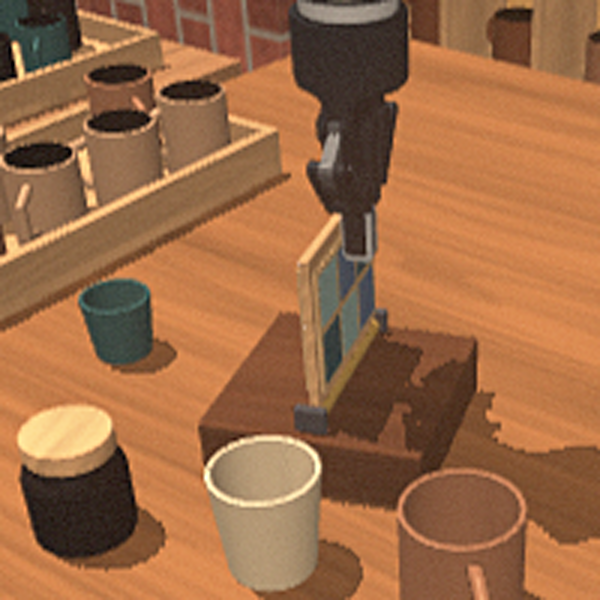

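```bash
python3 -c "
import numpy as np
for a in np.arange(1.6,3.16,.1):
  r=97; print('%.2f in %.1f up %.1f'%(a,16.5-(r*np.cos(a)+7*np.sin(a)+9.8),57+r*np.sin(a)-7*np.cos(a)-155.2))"
```

```text
1.60 in 2.5 up -1.0
1.70 in 12.3 up -1.1
1.80 in 21.9 up -2.1
1.90 in 31.4 up -4.1
2.00 in 40.7 up -7.1
2.10 in 49.6 up -10.9
2.20 in 58.1 up -15.7
2.30 in 66.1 up -21.2
2.40 in 73.5 up -27.5
2.50 in 80.2 up -34.5
2.60 in 86.2 up -42.2
2.70 in 91.4 up -50.4
2.80 in 95.8 up -59.1
2.90 in 99.2 up -68.2
3.00 in 101.7 up -77.6
3.10 in 103.3 up -87.2
```

The leaf stands upright with its blue tiles showing, and the fingertip is on them at about (358,258). I'll follow the arc over the top.

>>> drive_tool(motion=[12, 0, 1, 0, 0, 22, 0, 2, 0, 0, 31.5, 0, 4, 0, 0, 40.5, 0, 7, 0, 0, 49.5, 0, 11, 0, 0])

```text
clock: 9.1
ee_pos: [553.7, -145.0, 144.1]
tool_rot: [0.827, -0.563, 0.0, 0.0]
ft_force: [-0.6, -0.1, 1.8]
opening: -0.004
```

```bash
python3 -c "
from h import *
st()
snap('scene','s7.png',(100,40,300,240),3)"
```

```text
t 9.10 stand xy [ -0.6 -33. ] z 144.1 yaw -68.5 F_stand [-0.6  0.1  1.8] tilt [ 0.    -0.001] open -0.00
```

View pics/s7.png

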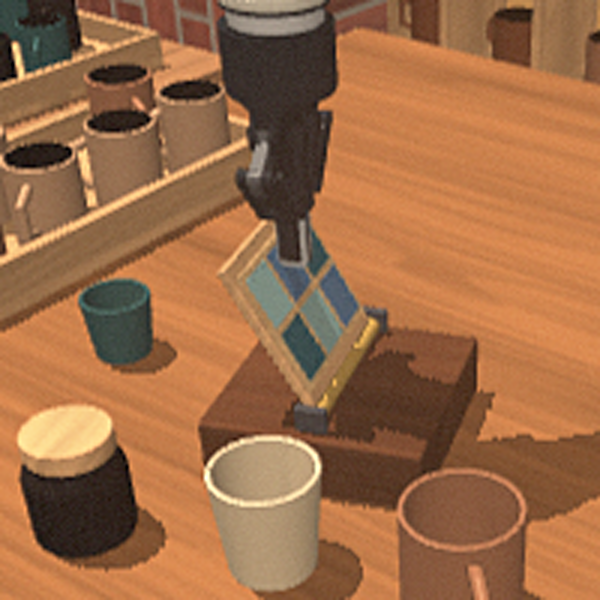

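The leaf leans about 30° past upright with the tip on its blue face, so I'll keep going.

>>> drive_tool(motion=[8.5, 0, 4.7, 0, 0, 16.5, 0, 10, 0, 0, 24, 0, 16.5, 0, 0, 30.5, 0, 23.5, 0, 0, 36.5, 0, 31, 0, 0])

```text
clock: 9.78
ee_pos: [567.3, -178.7, 112.8]
tool_rot: [0.827, -0.562, 0.0, 0.0]
ft_force: [0.3, 0.3, 2.5]
opening: 0.0
```

>>> drive_tool(motion=[5, 0, 8, 0, 0, 9.5, 0, 17, 0, 0, 13, 0, 26, 0, 0, 15.5, 0, 35, 0, 0])

```text
clock: 10.28
ee_pos: [572.9, -192.6, 77.6]
tool_rot: [0.827, -0.562, 0.0, -0.0]
ft_force: [0.7, -1.9, 1.4]
opening: -0.003
```

```bash
python3 -c "
from h import *
st()
snap('scene','s8.png',(100,40,300,240),3)"
```

```text
t 10.28 stand xy [ -0.3 -84.3] z 77.6 yaw -68.4 F_stand [-0.  -2.   1.4] tilt [ 0. -0.] open -0.00
```

View pics/s8.png

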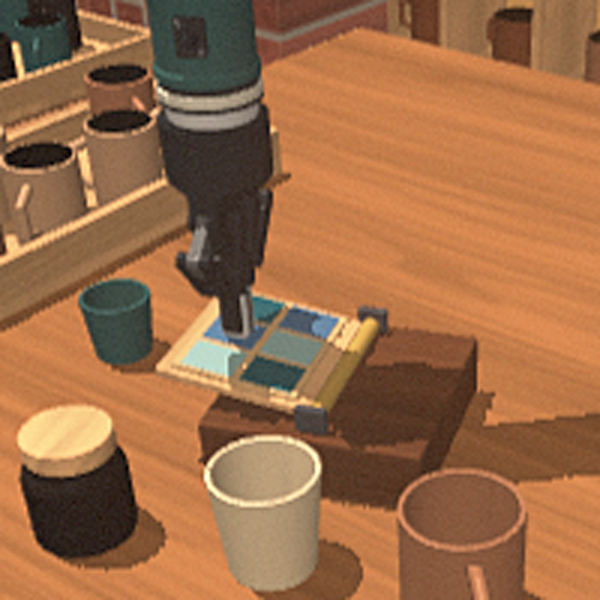

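The leaf is almost flat with its blue side up. I'll press the last 13 mm slowly; a flat leaf puts the tip at z of about 64.

>>> drive_tool(motion=[0.5, 0, 5, 0, 0, 1, 0, 9, 0, 0, 1, 0, 12, 0, 0])

```text
clock: 10.7
ee_pos: [572.9, -193.3, 66.2]
tool_rot: [0.827, -0.562, -0.0, 0.0]
ft_force: [-0.0, -1.3, 1.9]
opening: 0.001
```

>>> drive_tool(motion=[0, 0, 1, 0, 0, 0, 0, 2, 0, 0, 0, 0, 2, 0, 0])

```text
clock: 11.08
ee_pos: [572.9, -192.9, 64.2]
tool_rot: [0.827, -0.562, -0.0, -0.0]
ft_force: [0.0, -0.0, 0.3]
opening: 0.003
```

```bash
python3 -c "
from h import *
st()"
```

```text
t 11.07 stand xy [ -0.3 -84.6] z 64.2 yaw -68.4 F_stand [ 0.  -0.   0.3] tilt [-0.  0.] open 0.00
```

>>> drive_tool(motion=[0, 0, 1, 0, 0, 0, 0, 1, 0, 0])

```text
clock: 11.32
ee_pos: [573.0, -192.9, 64.1]
tool_rot: [0.827, -0.562, -0.0, -0.0]
ft_force: [-1.1, 0.6, 6.3]
opening: -0.0
```

>>> drive_tool(motion=[0, 0, 1, 0, 0, 0, 0, 1, 0, 0])

```text
clock: 11.58
ee_pos: [573.0, -192.9, 64.0]
tool_rot: [0.827, -0.562, -0.0, -0.0]
ft_force: [-2.6, 0.5, 13.0]
opening: -0.0
```

```bash
python3 -c "
from h import *
st()"
```

```text
t 11.57 stand xy [ -0.3 -84.6] z 64.0 yaw -68.4 F_stand [-2.3  1.4 13. ] tilt [-0.     0.001] open -0.00
```

It is solidly at the stop: z is 64.0, as predicted, and the force rises with no further movement. I'll withdraw straight up.

>>> drive_tool(motion=[0, 0, -5, 0, 0, 0, 0, -30, 0, 0, 0, 0, -70, 0, 0, 0, 0, -110, 0, 0, 0, 0, -150, 0, 0])

```text
clock: 12.2
ee_pos: [572.7, -192.8, 213.3]
tool_rot: [0.827, -0.562, -0.0, -0.0]
ft_force: [0.2, 0.2, -0.0]
opening: 0.0
```

>>> drive_tool(motion=[-40, 0, 0, 0, 0, -90, 0, 0, 0, 0, -140, 0, 0, 0, 0, -140, 0, 0, 0, 0, -140, 0, 0, 0, 0])

```text
clock: 12.82
ee_pos: [521.7, -63.2, 212.4]
tool_rot: [0.827, -0.562, 0.0, 0.0]
ft_force: [0.5, -0.8, -0.2]
opening: -0.0
```

```bash
python3 - <<'E'
from h import *
st()
S=robot.grab_frame('scene');T=robot.grab_frame('top')
for n,f,c in (('s9',S,(100,80,300,280)),('t9',T,(205,115,425,275))):
    im=np.ascontiguousarray(f["image"][:,:,::-1][c[1]:c[3],c[0]:c[2]]); im=cv2.resize(im,None,fx=3.6,fy=3.6,interpolation=cv2.INTER_CUBIC)
    for a,col in ((np.pi,(0,255,0)),(3.0,(0,0,255))):
        q=project(f,stand2w(p,[leafpt(a,x,125,-4) for x in (65,-65)]))
        for u in q: cv2.circle(im,tuple(int(v) for v in ((u-np.array(c[:2])+.36)*3.6)),3,col,1)
    cv2.imwrite(f"pics/{n}.png",im)
E
```

```text
t 12.82 stand xy [-0.3 54.9] z 212.4 yaw -68.4 F_stand [ 0.2 -0.9 -0.2] tilt [ 0. -0.] open -0.00
```

View pics/s9.png

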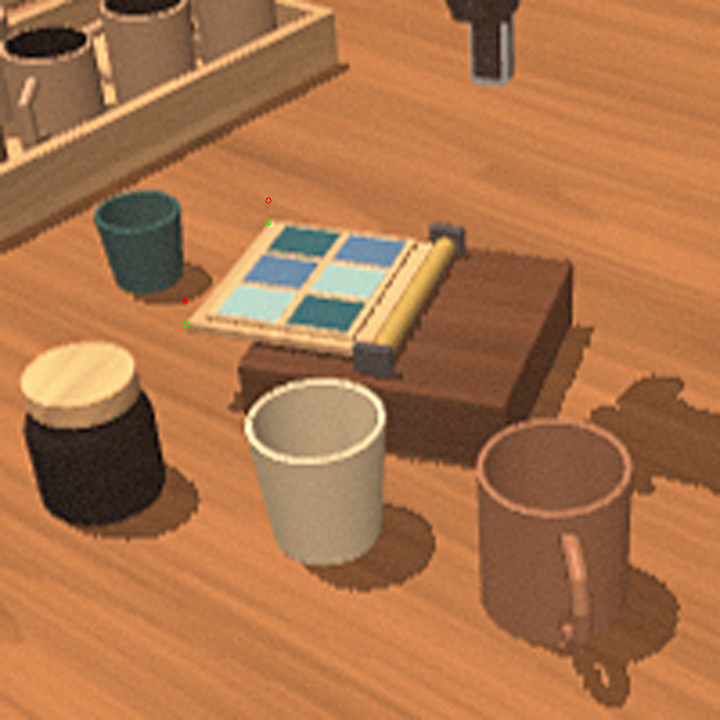

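View pics/t9.png

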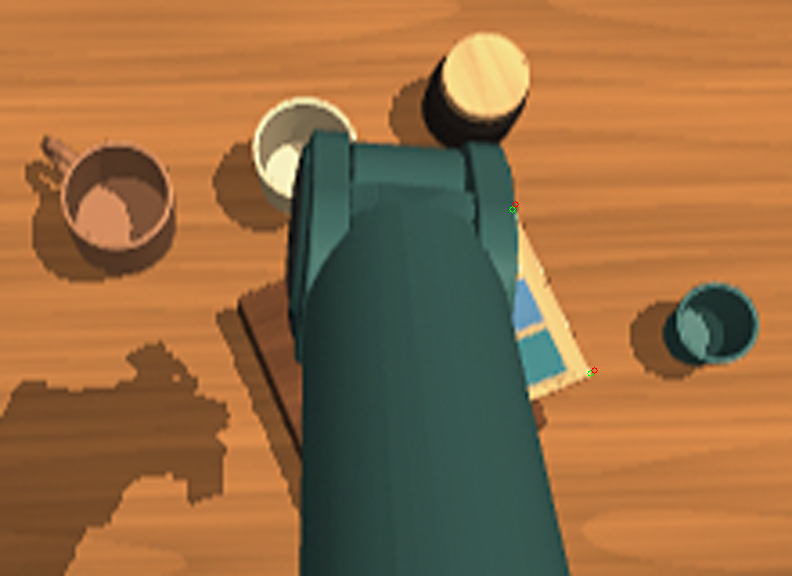

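The scene picture shows the leaf corners at (187,325) and (269,222), right on the green predictions for fully flat. The cups, mug and jar sit at the same pixels as before, and the hand is clear, so I'll hand in.

```bash
python3 -c "
from h import *
print(robot.finish_job())"
```

```text
the job is handed in; nothing more can be done
None
```

The leaf is turned over and lies flat on the stand's -y half with the blue glazes up. I handed the job in at about 13 s of the 48 s allowed.

**How:** With the fingers shut, I pressed lightly on the free edge and lifted it by friction. I then pushed it up past upright with the fingertips and followed it down the other side to its stop. The largest force I read was about 19 N, against the 45 N limit. I read it only at the end of each move call, so a brief higher peak would not have shown.

**Last checks:**
- **Leaf flat:** Before I withdrew, the fingertip stopped at 64.0 mm, the height expected for a flat leaf, and the force rose to 13 N with no further movement. In the final scene picture, the leaf's corners match the predicted fully flat position.
- **Cups, mug and jar:** All four look unmoved and upright. The arm partly hid the cream cup in the top picture, but the scene picture shows it clearly.
- **Hand clear:** It was about 150 mm above the leaf, with only noise on the force reading.

No checks failed or disagreed.

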